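# Tip the medal blanks out of the jug into the tray

### The job

The lidded steel jug holds four medal blanks for the next batch: lift its lid off and lay it flat, knob up, on the rubber mat, then tip all four blanks out of the jug into the wide plastic tray, keeping the mouth low over it so that they do not drop far. Stand the empty jug upright on the mat beside the lid, setting it down gently. Leave the other things on the bench where they are.

Things in the scene. Friction and masses are not known exactly. Their poses are not given: they have to be found in the camera images.
- jug: Round polished steel jug, open-topped, upright under a lid: 115 mm tall, 98 mm across the foot, 126 mm across the rim, wall 4 mm, floor 5 mm; 0.3 kg, 0.6 kg with the four blanks, which start to slide in it at a slope of about 20 degrees. Origin: centre of the underside; z up its axis; its one handle sticks out along +y, to the side away from the tray.
- jug_handle (a point): Where to grip the jug, from above or from outside and above: outer top corner of the D-shaped handle, 100 mm from the jug's axis (+y), 80 mm above its underside; axes as the jug's. Flat bar 14 mm thick along the jug's x (close the fingers along x). Top arm at 74 to 90 mm height, upright 94 to 110 mm off the axis, lower arm at 22 to 34 mm height; 34 mm or more free inside.
- jug_mouth (a point): Centre of the jug's open mouth at rim height, 115 mm above its underside on its axis.
- lid: Loose round steel lid on the jug: disc 132 mm across, 4 mm thick, over a flat boss 98 mm across and 6 mm deep that sits loosely in the mouth; 0.14 kg. Origin: centre of the boss's underside, 109 mm above the jug's underside while the lid is on; z up. Laid on its boss it is stable.
- lid_knob (a point): Top centre of the lid's black knob, 36 mm above the lid's origin. The knob is round, 26 mm across over its upper 14 mm with a 20 mm neck below, and stands 26 mm above the disc.
- tray: Wide open plastic tray, violet-blue, fixed to the bench: 260 mm along its y, 210 mm along its x, 55 mm high, floor and walls 5 mm, with a flat lip that sticks out 11 mm all round. Empty at the start. Origin: centre of the underside, z up.
- mat: Ribbed black rubber mat lying fixed on the bench, 320 mm along its y, 160 mm along its x, 5 mm thick, empty. Room for the jug and the lid side by side along its y. Origin: centre of the underside, z up.
- beaker: Bystander: small empty steel beaker without handle, 74 mm across, 90 mm tall. Origin: centre of the underside.
- paint_bottle: Bystander: little enamel bottle, 38 mm across, 85 mm tall. Origin: centre of the underside.
- phone: Bystander: phone lying on the bench, 150 x 74 x 9 mm, long side along its x. Origin: centre of the underside.
- blank1: Medal blank 1 of four, in the jug at the start: thick round steel disc, 40 mm across, 12 mm thick, 70 g. Origin: centre of one flat face.
- blank2: Medal blank 2 of four, in the jug at the start: thick round steel disc, 40 mm across, 12 mm thick, 70 g. Origin: centre of one flat face.
- blank3: Medal blank 3 of four, in the jug at the start: thick round steel disc, 40 mm across, 12 mm thick, 70 g. Origin: centre of one flat face.
- blank4: Medal blank 4 of four, in the jug at the start: thick round steel disc, 40 mm across, 12 mm thick, 70 g. Origin: centre of one flat face.

How it is judged:
On the way, in this order (a step that is already met when the one before it is completed fails the run):
1. the lid is off the jug and lies flat, knob up, on the mat (x of lid in the frame of mat between -0.07 and 0.07 m and y of lid in the frame of mat between -0.15 and 0.15 m and z of lid in the frame of mat between 0.002 and 0.012 m and angle between lid's own z axis and vertical below 0.1 rad and linear speed of lid below 0.03 m/s), for 0.2 s.
2. the jug is tipped with its mouth over the tray (angle between jug's own z axis and vertical above 1.4 rad and x of jug_mouth in the frame of tray between -0.12 and 0.12 m and y of jug_mouth in the frame of tray between -0.16 and 0.16 m), for 0.1 s.
3. all four blanks are in the tray (x of blank1 in the frame of tray between -0.105 and 0.105 m and y of blank1 in the frame of tray between -0.13 and 0.13 m and z of blank1 in the frame of tray between 0 and 0.06 m and x of blank2 in the frame of tray between -0.105 and 0.105 m and y of blank2 in the frame of tray between -0.13 and 0.13 m and z of blank2 in the frame of tray between 0 and 0.06 m and x of blank3 in the frame of tray between -0.105 and 0.105 m and y of blank3 in the frame of tray between -0.13 and 0.13 m and z of blank3 in the frame of tray between 0 and 0.06 m and x of blank4 in the frame of tray between -0.105 and 0.105 m and y of blank4 in the frame of tray between -0.13 and 0.13 m and z of blank4 in the frame of tray between 0 and 0.06 m), for 0.1 s.
At the end, for the whole second after the job is handed in: All four blanks lie still in the tray, within its walls and below 60 mm. The empty jug stands upright and the lid lies flat, knob up (each within 0.1 rad), both still on the mat, centres within 70 mm across and 150 mm along from the mat's centre (all of step 1 and all of step 3 and linear speed of each of blank1, blank2, blank3, blank4 below 0.05 m/s and x of jug in the frame of mat between -0.07 and 0.07 m and y of jug in the frame of mat between -0.15 and 0.15 m and z of jug in the frame of mat between 0.002 and 0.012 m and angle between jug's own z axis and vertical below 0.1 rad and linear speed of jug below 0.03 m/s); the robot touches nothing.
It fails at once if a blank is dropped from high up: it falls faster than 2.2 m/s (a fall of about 25 cm) (linear speed of any of blank1, blank2, blank3, blank4 above 2.2 m/s).
It fails at once if the jug is banged down on the mat (more than 80 N) (contact force between jug and mat above 80 N).
It fails at once if the beaker, the little enamel bottle or the phone is pushed more than 30 mm (distance of any of beaker, paint_bottle, phone from where it was at the start of the episode above 0.03 m).
It also fails if it takes over 70 s, if anything falls off the work surface, if the arm or the gripper's body presses on something with over 40 N, if the wrist force passes 120 N, or if a joint passes its speed limit or range.

### The arm

A 6-joint arm with a two-finger parallel gripper is mounted at the origin on the work surface. World frame = base frame: x ahead of the robot, y to its left, z up, the work surface at z = 0. Lengths are in m, angles in rad, forces in N, time in s.
With the tool pointing down it reaches from about 0.275 to 0.75 m from the base axis. Payload 10.2 kg.
Tool frame: the origin (TCP) lies at the very end of the fingers, on their centre line; the grasp point (between the pads) lies 19 mm behind it (ctrl.tcp_to_grasp is the z of the grasp point in the tool frame, in m); z points along the fingers, y is the line along which they close (so a half turn about z gives the same grasp; the last joint's range is limited). The gripper opens to 88 mm and grips with 3 to 60 N. Pads are 18 mm wide; open, the fingers measure 123 mm over their backs; the gripper's body (75 mm by 187 mm) begins 45 mm behind the grasp point.
Start: joints at [-1.475, 0.313, 1.498, -0, 1.331, -0.223], TCP at [0.165, -0.499, 0.239] pointing down, gripper open.
Joint ranges: [-2.94, 2.94], [-0.97, 2.17], [0.19, 2.56], [-1.23, 4.37], [0.02, 3.11], [-2.88, 2.88]. Speed limits (rad/s): [2.39, 2.39, 3.01, 3.14, 3.14, 3.14].

### API

Orientations are given as a unit quaternion [w, x, y, z].
In Python, from cell import ctrl gives the robot as it stands. Calls block until the motion is done:
- ctrl.move_ptp(position, orientation): joint-space move of the TCP to a pose.
- ctrl.servo_line(position, orientation=None, velocity=0.15): straight line of the TCP; orientation=None keeps the orientation; velocity is the mean speed in m/s.
- ctrl.goto_joints(angles): joint-space move.
- ctrl.gripper_to(opening, grip_force=None): opening from 0.0 (shut) to 1.0 (fully open); grip_force is the grip in N (None keeps the last); returns when the fingers have stopped.
- ctrl.wait(seconds).
- ctrl.ik(position, orientation): joint angles nearest the present ones, or None.
- ctrl.grab_frame(name): name is "side" or "top" or "wrist"; returns (picture, depth): 480x640x3 uint8, blue, green, red; 480x640 float32, m along the optical axis (not along the pixel's ray), 0 where there is no reading.
- ctrl.calibration(name): a dict with "mtx" (3x3 intrinsics, pixels), "dist" ([k1, k2, p1, p2, k3] as OpenCV has them; the pictures are not rectified), "cam_to_world" (4x4, takes a point from camera to world coordinates); the wrist camera has in their place "tool_from_camera" (4x4, takes a point from camera to tool coordinates, whose origin is the TCP and whose axes are the flange's). Camera axes: x right, y up, looking along -z (the intrinsics and any distortion apply to the point x, -y, -z); pixel columns grow to the right and rows downward; lengths in m; the calibration is good to about 2 mm. A picture is of the moment at which its call begins: read the wrist's pose just before it. calibration takes no time and is no camera call.
A pose or a line that the arm cannot do raises ctrl.Unreachable and nothing moves.
- ctrl.hand_in(): hands the job in; it is judged then, once.
Trained networks look in the newest picture that a camera, given by its name, has taken for a name from the list of things; names that differ only in an ending like _2 or _b are one class to them, and where a whole thing is asked for, a point or a joint stands for the part that bears it (a point fixed in the world has none). Each returns a list of dicts, best first, with "p" (0 to 1); they miss things now and then, are a little off and sometimes report something else, mostly with a low value. They report only what shows in the picture. A call takes as long as a camera call.
- ctrl.look_for(camera, thing): "point" ([x, y, z] in m, in the coordinates of the camera as it stood for that picture, good to about 4 mm: the middle of the surface that is visible of it).
- ctrl.spot_point(camera, thing): "point" ([x, y, z] in m, in the coordinates of the camera as it stood for that picture, good to about 4 mm: a listed point, or the origin of a listed thing).
Readings, each from a call of its own:
- ctrl.get_time_s(): time.
- ctrl.get_qpos(): joint angles.
- ctrl.get_joint_vel(): joint speeds.
- ctrl.get_joint_efforts(): joint torques, N m.
- ctrl.get_eef_pos(): TCP position.
- ctrl.get_tcp_rot(): TCP orientation.
- ctrl.get_force(): force on the tool from outside, world axes, zero at the start.
- ctrl.get_moment(): the same for the moment, N m.
- ctrl.get_opening(): opening from 0.0 (shut) to 1.0 (fully open).
- ctrl.get_finger_force(): force on a finger pad.
Only numpy, scipy, OpenCV 4.12 (cv2) and the standard library are available. Lean on these libraries where they do the work, as an engineer would, in place of code of your own. Each camera call takes 0.05 s, during which the arm holds its last target. There are 200 camera calls.

## Working session

There is one attempt and no reset: what is moved stays moved. The work goes in short steps, each a Python script; the robot and the scene stay as the last script left them, time stands still between calls to the robot, and variables do not carry over. Pictures are saved under pics/ and viewed, at most 10 in all, crops included, and the job is handed in when it is done.

```bash
mkdir -p pics; ls
cat > h.py <<'E'
import numpy as np, cv2
from cell import ctrl
from scipy.spatial.transform import Rotation as R
def q(m): 
    x=R.from_matrix(m).as_quat(); return [x[3],x[0],x[1],x[2]]
def w(cam,p):
    T=np.array(ctrl.calibration(cam)["cam_to_world"]); return T[:3,:3]@np.array(p)+T[:3,3]
E
python3 - <<'E'
from h import *
np.set_printoptions(precision=3,suppress=True)
for c in ("top","side"):
    im,d=ctrl.grab_frame(c); cv2.imwrite(f"pics/{c}0.png",im)
    np.save(f"pics/{c}0.npy",d)
    for t in "jug jug_handle jug_mouth lid lid_knob tray mat beaker paint_bottle phone".split():
        print(c,t,[(round(r["p"],2),w(c,r["point"])) for r in ctrl.spot_point(c,t)[:2]])
E
```

```text
cell.py
pics
top jug [(0.71, array([0.483, 0.314, 0.001]))]
top jug_handle [(0.56, array([0.524, 0.405, 0.079]))]
top jug_mouth []
top lid [(0.93, array([0.484, 0.313, 0.113])), (0.61, array([ 0.484,  0.316, -0.   ]))]
top lid_knob [(0.86, array([0.481, 0.309, 0.143]))]
top tray [(0.63, array([ 0.505,  0.008, -0.   ]))]
top mat [(0.91, array([ 0.508, -0.368, -0.003]))]
top beaker [(0.76, array([0.74 , 0.123, 0.001]))]
top paint_bottle [(0.73, array([ 0.71 , -0.15 , -0.003]))]
top phone [(0.88, array([ 0.735,  0.28 , -0.002]))]
side jug [(0.69, array([ 0.482,  0.315, -0.003]))]
side jug_handle []
side jug_mouth [(0.74, array([0.483, 0.314, 0.113]))]
side lid [(0.84, array([0.485, 0.31 , 0.105]))]
side lid_knob [(0.89, array([0.484, 0.315, 0.145])), (0.55, array([ 0.711, -0.153,  0.   ]))]
side tray [(0.62, array([ 0.497,  0.009, -0.002]))]
side mat [(0.88, array([ 0.511, -0.372, -0.007]))]
side beaker [(0.92, array([0.743, 0.12 , 0.002])), (0.71, array([ 0.501,  0.009, -0.001]))]
side paint_bottle [(0.81, array([ 0.712, -0.154, -0.001]))]
side phone [(0.82, array([ 0.741,  0.281, -0.001]))]
```

View pics/top0.png

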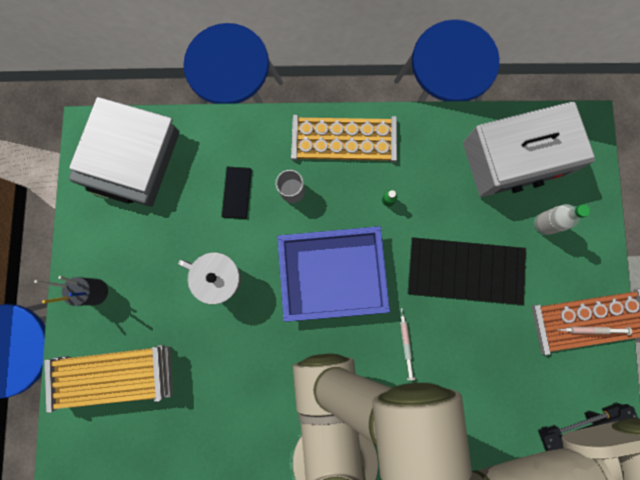

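Run:
```python
from h import *
np.set_printoptions(precision=3,suppress=True)
def cloud(c):
    d=np.load(f"pics/{c}0.npy");k=ctrl.calibration(c);K=np.array(k["mtx"]);D=np.array(k["dist"])
    v,u=np.mgrid[:480,:640];p=cv2.undistortPoints(np.stack([u,v],-1).reshape(-1,1,2).astype(float),K,D).reshape(480,640,2)
    P=np.stack([p[...,0]*d,-p[...,1]*d,-d],-1);T=np.array(k["cam_to_world"]);P=P@T[:3,:3].T+T[:3,3];P[d==0]=np.nan
    return P
P=cloud("top")
print("top cam",np.array(ctrl.calibration("top")["cam_to_world"])[:3,3])
def rep(n,m):
    X=P[m]; r=cv2.minAreaRect(X[:,:2].astype(np.float32)*1000); print(n,len(X),X.mean(0),np.nanmax(X[:,2]),r)
x,y,z=P[...,0],P[...,1],P[...,2]
c=np.hypot(x-.483,y-.313)
rep("handle",(c<.125)&(c>.07)&(z>.068)&(z<.1))
rep("lidtop",(c<.09)&(z>.11)&(z<.128)); rep("knob",(c<.04)&(z>.134)) 
rep("tray",(abs(x-.5)<.15)&(abs(y-.008)<.18)&(z>.045)&(z<.065))
im=cv2.imread("pics/top0.png").max(2)
rep("mat",(abs(x-.51)<.14)&(abs(y+.37)<.22)&(z<.012)&(im<60))
```

```text
top cam [0.434 0.005 1.249]
handle 74 [0.521 0.394 0.088] 0.0952712309614483 ((519.9989013671875, 393.4627685546875), (36.51416015625, 14.048276901245117), 64.63761901855469)
lidtop 1937 [0.483 0.31  0.119] 0.12585792637138815 ((483.35162353515625, 310.57940673828125), (127.65592193603516, 128.52883911132812), 63.806209564208984)
knob 83 [0.483 0.309 0.144] 0.1494151277258562 ((482.9103698730469, 310.4710693359375), (22.86053466796875, 21.72003746032715), 1.8713480234146118)
tray 2221 [0.497 0.006 0.054] 0.061985459338881554 ((499.3101806640625, 5.9300537109375), (233.08883666992188, 283.47021484375), 5.02880334854126)
mat 6507 [ 0.507 -0.369  0.004] 0.01195905446721146 ((507.81365966796875, -369.77410888671875), (320.40765380859375, 158.6722412109375), 84.61022186279297)
```

The top picture shows the jug with its lid at px (213,278), its handle pointing up-left to (183,265), the tray at (333,273) and the mat at (467,271). These agree with the networks and the depth data. Lid first.

```bash
cat >> h.py <<'E'
np.set_printoptions(precision=3,suppress=True)
JUG=np.array([.483,.311,0]); HA=np.deg2rad(65.5)
def rz(a): return R.from_euler("z",a).as_matrix()
MAT=np.array([.508,-.370,0]); MR=rz(np.deg2rad(-5.4)); TRAY=np.array([.499,.006,0]); TR=rz(np.deg2rad(5.0))
def down(th):
    y=np.array([np.cos(th),np.sin(th),0]); z=np.array([0,0,-1.]); return np.column_stack([np.cross(y,z),y,z])
E
python3 - <<'E'
from h import *
def best(p):
    o=[]
    for th in np.arange(-np.pi,np.pi,np.pi/12):
        s=ctrl.ik(p,q(down(th)))
        if s is not None: o.append((abs(s[5]),th))
    return min(o)
k=np.array([.483,.3105,0]); th1=best(k+[0,0,.123])[1]; o1=q(down(th1))
pl=MAT+MR@[0,-.085,0]; th2=best(pl+[0,0,.03])[1]; o2=q(down(th2)); print(th1,th2,pl)
ctrl.gripper_to(.75,25)
ctrl.move_ptp(k+[0,0,.24],o1)
ctrl.servo_line(k+[0,0,.124],o1,.12); print(ctrl.get_force())
ctrl.gripper_to(0,30); print("open",ctrl.get_opening()*88,ctrl.get_finger_force())
ctrl.servo_line(k+[0,0,.26],o1,.15); print(ctrl.get_force(),ctrl.get_opening()*88,ctrl.get_time_s())
ctrl.move_ptp(pl+[0,0,.2],o2)
ctrl.servo_line(pl+[0,0,.035],o2,.12)
z=.035
while z>.014:
    z-=.0015; ctrl.servo_line(pl+[0,0,z],o2,.02); f=ctrl.get_force()
    if z<.026: print(round(z,4),f[2])
    if f[2]>1.5: break
ctrl.gripper_to(.75); ctrl.servo_line(pl+[0,0,.15],o2,.2)
print(ctrl.get_time_s(),ctrl.get_force())
for c in ("top","side"):
    im,d=ctrl.grab_frame(c); cv2.imwrite(f"pics/{c}1.png",im); np.save(f"pics/{c}1.npy",d)
    for t in ("lid","lid_knob","jug","jug_handle"): print(c,t,[(round(r["p"],2),w(c,r["point"])) for r in ctrl.spot_point(c,t)[:2]])
E
```

```text
0.26179938779915135 -0.785398163397447 [ 0.5   -0.455  0.   ]
[-0.483 -0.65   0.148]
open 25.01439705483965 30.000025014742278
[-0.575  0.219 -1.703] 24.395733049434938 7.5417
0.026 -1.171302942240602
0.0245 -1.1702399388025395
0.023 -1.4160088451671904
0.0215 -2.0946276052919233
0.02 -0.8060201949251818
0.0185 5.8225375430412285
16.0833 [-0.582  0.138 -0.148]
top lid [(0.66, array([ 0.498, -0.454,  0.009]))]
top lid_knob [(0.92, array([ 0.497, -0.453,  0.039]))]
top jug [(0.85, array([ 0.484,  0.315, -0.001]))]
top jug_handle [(0.68, array([0.525, 0.403, 0.08 ]))]
side lid [(0.87, array([ 0.505, -0.455,  0.003])), (0.59, array([0.743, 0.123, 0.   ]))]
side lid_knob []
side jug []
side jug_handle []
```

```bash
cat >> h.py <<'E'
G=ctrl.tcp_to_grasp  # grasp z in tool frame (neg)
def jugpose(P,ha,t,a,hp=(0,.100,.080)):
    """jug origin P, handle azimuth ha, tilt t (mouth away from handle) -> TCP pos, quat; tool pitched a from outside"""
    Rj=rz(ha-np.pi/2)@R.from_euler("x",t).as_matrix()
    z=np.array([0,-np.sin(a),-np.cos(a)]); y=S*np.array([1.,0,0]); T=np.column_stack([np.cross(y,z),y,z])
    RT=Rj@T; g=P+Rj@np.array(hp); return g-RT@[0,0,G], q(RT)
S=1
def mouthpose(M,ha,t,a):
    Rj=rz(ha-np.pi/2)@R.from_euler("x",t).as_matrix(); return jugpose(M-Rj@[0,0,.115],ha,t,a)
E
python3 - <<'E'
import h; from h import *
print(G)
for h.S in (1,-1):
  for a in np.deg2rad([0,15,30,45,60,70]):
    s=ctrl.ik(*jugpose(JUG,HA,0,a)); 
    if s is None: continue
    print("S",h.S,"a",np.rad2deg(a),"pick",np.array(s))
    for hd in range(-180,180,15):
      M=TRAY+[0,0,.10]; 
      r=[ctrl.ik(*mouthpose(M,np.deg2rad(hd),np.deg2rad(t),a)) for t in (5,60,90,105,120)]
      if all(x is not None for x in r[:4]): print("   pour",hd,r[4] is not None, np.array(r[0]),np.array(r[3]))
    for hd in range(-180,180,30):
      s=ctrl.ik(*jugpose(MAT+MR@[0,.08,.005],np.deg2rad(hd),0,a))
      if s is not None: print("   place",hd,np.array(s))
E
```

```text
-0.0187
S 1 a 0.0 pick [ 0.477  0.777  1.235 -0.     1.129  0.905]
   pour -180 True [-0.269  0.349  2.019 -0.031  0.858 -1.819] [-0.156  1.107  1.047 -0.451  2.791 -1.957]
   pour -165 False [-0.318  0.354  2.011 -0.064  0.851 -2.107] [-0.078  1.098  1.067 -0.829  2.689 -2.255]
   pour -150 False [-0.357  0.37   1.984 -0.09   0.844 -2.39 ] [-0.005  1.07   1.131 -1.046  2.543 -2.38 ]
   pour -135 False [-0.384  0.396  1.943 -0.108  0.84  -2.666] [ 0.062  1.027  1.23  -1.186  2.381 -2.408]
   pour -30 True [-0.267  0.617  1.555 -0.029  0.885  1.845] [-0.011  0.675  2.272  3.637  1.662 -1.666]
   pour -15 True [-0.229  0.631  1.531 -0.004  0.893  1.606] [-0.193  0.668  2.366  3.209  1.726 -1.578]
   pour 0 True [-0.191  0.635  1.522  0.021  0.899  1.367] [-0.398  0.669  2.403  2.749  1.769 -1.543]
   pour 15 True [-0.155  0.631  1.529  0.045  0.902  1.128] [-0.569  0.668  2.372  2.328  1.764 -1.495]
   pour 30 True [-0.122  0.619  1.552  0.067  0.902  0.886] [-0.671  0.674  2.283  1.987  1.761 -1.396]
   pour 45 True [-0.094  0.599  1.589  0.086  0.9    0.64 ] [-0.708  0.696  2.153  1.
[... 17581 characters left out ...]
1.396  0.556  1.972  2.136]
   pour 165 True [-0.183  0.25   2.457  3.335  0.268 -1.697] [-0.234  0.814  1.133  0.031  2.241  1.604]
   place -180 [-1.16   0.427  2.133  1.341  0.728 -0.714]
   place -150 [-1.2    0.609  1.77   0.89   1.119 -0.709]
   place -120 [-1.113  0.828  1.325  0.63   1.51  -0.801]
   place -90 [-0.974  1.064  0.84   0.433  1.898 -0.976]
   place -60 [-0.816  1.322  0.309  0.214  2.272 -1.266]
   place 0 [-0.498  1.333  0.284 -0.431  2.199 -2.201]
   place 30 [-0.365  1.074  0.82  -0.594  1.77  -2.42 ]
   place 60 [-0.278  0.837  1.305 -0.784  1.33  -2.567]
   place 90 [-0.282  0.617  1.753 -1.093  0.871 -2.637]
   place 150 [-0.865  0.349  2.287  2.364  0.344 -1.07 ]
```

The lid is down on the mat as planned (knob at z 0.039). The handle grasp is next: tool pitched 40° in from outside, then a small test lift.

Run:
```python
import h; from h import *
a=np.deg2rad(40)
p,o=jugpose(JUG,HA,0,a); zt=R.from_quat(np.roll(o,-1)).as_matrix()[:,2]
pre=p-.07*zt; hi=pre+[0,0,.12]
print(p,pre,[ctrl.ik(x,o) is not None for x in (p,pre,hi)])
ctrl.servo_line([.5,-.455,.28],None,.3)
ctrl.gripper_to(.6,60)
ctrl.move_ptp(hi,o); ctrl.servo_line(pre,o,.2); ctrl.servo_line(p,o,.1)
print(ctrl.get_force(),ctrl.get_time_s())
ctrl.gripper_to(0,60); print("open",ctrl.get_opening()*88,ctrl.get_finger_force(),ctrl.get_force())
ctrl.servo_line(p+[0,0,.03],o,.06); print(ctrl.get_force(),ctrl.get_moment(),ctrl.get_opening()*88)
for c in ("top","side"):
    im,d=ctrl.grab_frame(c); cv2.imwrite(f"pics/{c}2.png",im)
    for t in ("jug","jug_mouth"): print(c,t,[(round(r["p"],2),w(c,r["point"])) for r in ctrl.spot_point(c,t)[:2]])
print(ctrl.get_time_s(), ctrl.get_eef_pos()-p)
```

```text
[0.519 0.391 0.066] [0.538 0.432 0.119] [True, False, False]Traceback (most recent call last):
  File "<stdin>", line 8, in <module>
host.Unreachable: the arm cannot take that pose within its joint ranges
```

Run:
```python
import h; from h import *
for ad in (20,25,30,35,40):
    p,o=jugpose(JUG,HA,0,np.deg2rad(ad)); zt=R.from_quat(np.roll(o,-1)).as_matrix()[:,2]
    print(ad,[ctrl.ik(p+[0,0,dz],o) is not None for dz in (.03,.06,.09,.12)],[ctrl.ik(p-d*zt,o) is not None for d in (.03,.05,.07)])
print(ctrl.get_time_s(),ctrl.get_eef_pos())
```

```text
20 [True, True, True, True] [True, True, True]
25 [True, True, True, True] [True, True, True]
30 [True, True, True, True] [True, True, True]
35 [True, True, True, True] [True, True, True]
40 [True, True, True, True] [True, True, False]
17.5667 [ 0.5   -0.455  0.279]
```

Run:
```python
import h; from h import *
a=np.deg2rad(30)
p,o=jugpose(JUG,HA,0,a); hi=p+[0,0,.12]
ctrl.gripper_to(.6,60)
ctrl.move_ptp(hi,o); ctrl.servo_line(p,o,.12)
print(ctrl.get_force(),ctrl.get_time_s())
ctrl.gripper_to(0,60); print("open",ctrl.get_opening()*88,ctrl.get_finger_force(),ctrl.get_force())
ctrl.servo_line(p+[0,0,.03],o,.06); print(ctrl.get_force(),ctrl.get_moment(),ctrl.get_opening()*88)
for c in ("top","side"):
    im,d=ctrl.grab_frame(c); cv2.imwrite(f"pics/{c}2.png",im)
    for t in ("jug","jug_mouth"): print(c,t,[(round(r["p"],2),w(c,r["point"])) for r in ctrl.spot_point(c,t)[:2]])
print(ctrl.get_time_s(), ctrl.get_eef_pos()-p)
```

```text
[ 1.17   0.748 -0.003] 21.9583
open 13.458967475120144 59.9994894862175 [ 0.457  0.153 -0.028]
[-0.924 -0.095 -5.575] [ 1.067 -0.589  0.014] 13.212206340742696
top jug [(0.71, array([0.5  , 0.328, 0.043])), (0.62, array([0.482, 0.314, 0.027]))]
top jug_mouth [(0.61, array([0.482, 0.307, 0.143]))]
side jug [(0.79, array([0.483, 0.314, 0.021])), (0.35, array([0.484, 0.313, 0.141]))]
side jug_mouth [(0.8, array([0.484, 0.314, 0.139]))]
23.5917 [-0.   -0.    0.03]
```

View pics/side2.png

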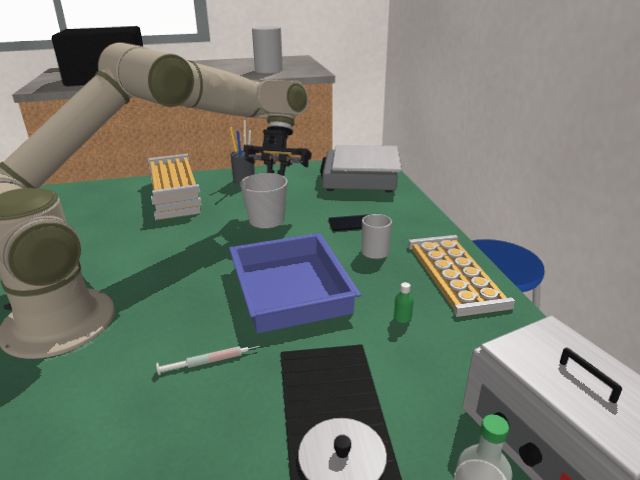

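The jug hangs upright in the grip at px (265,200), and the lid lies on the mat at (342,455). Now the pour.

```bash
cat >> h.py <<'E'
A=np.deg2rad(30)
def wp(t,ha,xy,clear=.072):
    t=np.deg2rad(t); Rj=rz(ha-np.pi/2)@R.from_euler("x",t).as_matrix()
    pts=np.array([[0,-.063,.115],[0,.063,.115],[0,-.049,0],[0,.049,0],[0,.11,.022]])-[0,0,.115]
    M=np.array([xy[0],xy[1],clear-(pts@Rj.T)[:,2].min()]); return mouthpose(M,ha,t,A)
E
python3 - <<'E'
import h; from h import *
ha=np.deg2rad(75); xy=(TRAY+TR@[0,.04,0])[:2]
ts=[0,20,40,60,75,90,100,110,120]; W=[wp(t,ha,xy) for t in ts]
print([ctrl.ik(*x) is not None for x in W], [np.round(x[0],3).tolist() for x in W])
p0=ctrl.get_eef_pos(); ctrl.servo_line(np.array(p0)+[0,0,.06],None,.15)
ctrl.servo_line(*W[0],.15); print(ctrl.get_time_s(),ctrl.get_qpos())
for t,x in zip(ts[1:],W[1:]):
    ctrl.servo_line(*x,.07); print(t,ctrl.get_time_s(),ctrl.get_force(),ctrl.get_qpos())
    if t==90: im,d=ctrl.grab_frame("side"); cv2.imwrite("pics/side3.png",im)
im,d=ctrl.grab_frame("side"); cv2.imwrite("pics/side4.png",im)
for c in ("side",):
    for t in ("jug","jug_mouth","blank1"): print(c,t,[(round(r["p"],2),w(c,r["point"])) for r in ctrl.spot_point(c,t)[:5]])
E
```

```text
[True, True, True, True, True, True, True, True, True] [[0.519, 0.133, 0.136], [0.522, 0.145, 0.18], [0.522, 0.145, 0.211], [0.519, 0.132, 0.225], [0.514, 0.116, 0.223], [0.509, 0.095, 0.226], [0.504, 0.079, 0.232], [0.5, 0.062, 0.234], [0.495, 0.045, 0.231]]
26.0333 [ 0.238  0.619  1.403 -0.461  1.408  0.643]
20 26.8333 [-0.187  0.005 -5.592] [ 0.13   0.454  1.465 -0.169  1.295  0.443]
40 27.425 [ 0.695 -0.261 -6.283] [-0.025  0.333  1.558  0.178  1.217  0.178]
60 27.925 [-0.742  0.404 -6.062] [-0.213  0.274  1.679  0.557  1.219 -0.156]
75 28.3333 [-0.163 -0.315 -5.146] [-0.359  0.292  1.772  0.816  1.292 -0.422]
90 28.7917 [-0.154 -0.225 -5.086] [-0.491  0.353  1.837  1.012  1.439 -0.644]
100 29.2417 [ 0.001  0.457 -5.118] [-0.566  0.409  1.863  1.108  1.563 -0.754]
110 29.6417 [-0.028  0.607 -4.259] [-0.626  0.487  1.88   1.183  1.69  -0.853]
120 30.0583 [ 0.455  0.563 -2.829] [-0.671  0.584  1.886  1.241  1.819 -0.943]
side jug [(0.97, array([0.518, 0.145, 0.184]))]
side jug_mouth []
side blank1 [(0.63, array([0.493, 0.024, 0.026])), (0.6, array([0.485, 0.031, 0.018])), (0.49, array([0.524, 0.006, 0.018])), (0.45, array([0.501, 0.072, 0.022]))]
```

Run:
```python
import h; from h import *
ctrl.wait(.4)
im,d=ctrl.grab_frame("side"); cv2.imwrite("pics/side5.png",im); print(ctrl.get_force(),ctrl.get_time_s())
print([(round(r["p"],2),w("side",r["point"])) for r in ctrl.spot_point("side","blank1")[:6]])
```

```text
[ 0.301  0.136 -3.607] 30.7083
[(0.67, array([0.495, 0.025, 0.023])), (0.51, array([0.522, 0.004, 0.016])), (0.45, array([0.514, 0.091, 0.002])), (0.42, array([0.487, 0.034, 0.014]))]
```

View pics/side5.png

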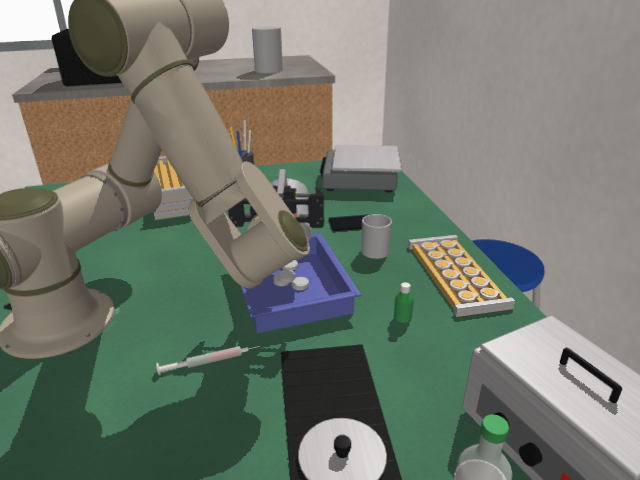

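The picture shows three blanks in the tray near px (283,280), (300,284) and (290,265). The 3.6 N reading suggests one blank is still in the jug, so I'll tip it further.

Run:
```python
import h; from h import *
ha=np.deg2rad(75); xy=(TRAY+TR@[0,.04,0])[:2]
for t in (128,136,144,150):
    x=wp(t,ha,xy,.08)
    try: ctrl.servo_line(*x,.07)
    except ctrl.Unreachable: print("unreach",t); break
    ctrl.wait(.25); f=ctrl.get_force()[2]; print(t,f,ctrl.get_time_s(),ctrl.get_qpos())
    if f>-3.2: break
ctrl.wait(.3); print(ctrl.get_force())
im,d=ctrl.grab_frame("side"); cv2.imwrite("pics/side6.png",im[150:400,150:450])
print([(round(r["p"],2),w("side",r["point"])) for r in ctrl.spot_point("side","blank1")[:6]])
print([(round(r["p"],2),w("side",r["point"])) for r in ctrl.spot_point("side","jug")[:6]])
```

```text
128 -3.2811091297193435 31.3667 [-0.696  0.657  1.884  1.283  1.928 -0.993]
136 -3.7237067123607357 32.0083 [-0.71   0.754  1.873  1.314  2.031 -1.054]
144 -2.529851799872685 32.6667 [-0.713  0.856  1.853  1.341  2.136 -1.11 ]
[-0.519  0.551 -2.667]
[(0.65, array([0.52 , 0.003, 0.018])), (0.5, array([ 0.512,  0.094, -0.   ]))]
[(0.63, array([0.51 , 0.114, 0.206]))]
```

View pics/side6.png

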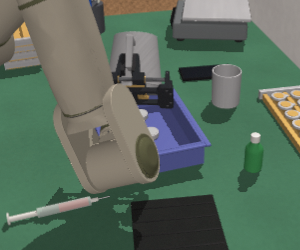

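Run:
```python
import h; from h import *
f=[]
for i in range(10): f.append(ctrl.get_force()[2]); ctrl.wait(.03)
print(np.mean(f),np.std(f),ctrl.get_time_s())
ha=np.deg2rad(75); xy=(TRAY+TR@[0,.04,0])[:2]
for t in (120,95,70,45,20,0): ctrl.servo_line(*wp(t,ha,xy,.09),.12)
p,o=jugpose(np.append((TRAY+TR@[0,.19,0])[:2],.09),ha,0,A); 
ctrl.servo_line(p,o,.25)
f=[]
for i in range(8): f.append(ctrl.get_force()[2]); ctrl.wait(.03)
print(np.mean(f),ctrl.get_time_s())
for c in ("side","top"):
    im,d=ctrl.grab_frame(c); cv2.imwrite(f"pics/{c}7.png",im)
    for t in ("blank1","jug","jug_mouth"): print(c,t,[(round(r["p"],2),w(c,r["point"])) for r in ctrl.spot_point(c,t)[:6]])
a=cv2.imread("pics/side7.png")[200:360,200:400]; b=cv2.imread("pics/top7.png")[190:350,180:420]
cv2.imwrite("pics/c7.png",np.hstack([cv2.resize(a,(400,320)),cv2.resize(b,(400,320))]))
```

```text
-3.1418242602456976 0.3662833322053606 33.45
-3.3141919701720273 37.95
side blank1 [(0.73, array([0.495, 0.025, 0.024])), (0.59, array([ 0.513,  0.091, -0.   ])), (0.56, array([0.488, 0.034, 0.018])), (0.54, array([0.524, 0.006, 0.02 ]))]
side jug [(0.61, array([0.484, 0.198, 0.087])), (0.21, array([ 0.713, -0.155, -0.001]))]
side jug_mouth [(0.94, array([0.484, 0.198, 0.201])), (0.25, array([0.493, 0.024, 0.026]))]
top blank1 [(0.69, array([0.497, 0.029, 0.031])), (0.58, array([0.52 , 0.007, 0.016])), (0.54, array([0.509, 0.089, 0.006])), (0.52, array([0.482, 0.028, 0.014])), (0.48, array([0.508, 0.293, 0.17 ]))]
top jug [(0.67, array([0.483, 0.196, 0.086])), (0.27, array([0.493, 0.028, 0.028]))]
top jug_mouth [(0.77, array([0.483, 0.196, 0.202]))]
```

View pics/c7.png

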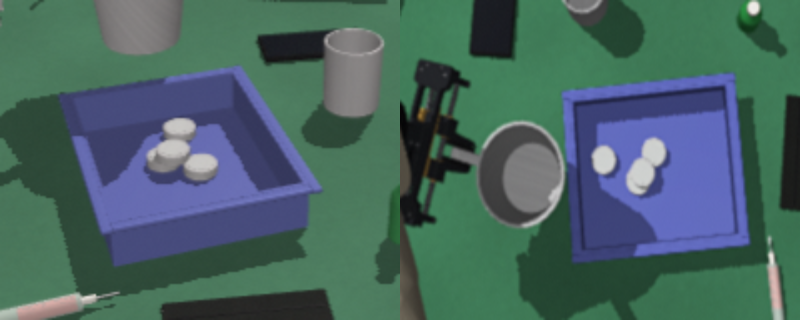

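All four blanks are in the tray: in the top crop at (604,160) and (653,152), with two stacked at about (640,176). The jug is empty and hasn't slipped in the grip. Next, I'll set it down.

Run:
```python
import h; from h import *
ha=np.deg2rad(75); J=MAT+MR@[0,.08,0]
g=lambda z: jugpose(J+[0,0,z],ha,0,A)
p=ctrl.get_eef_pos(); ctrl.servo_line(np.array(p)+[0,0,.05],None,.2)
ctrl.servo_line(*g(.14),.15); ctrl.servo_line(*g(.025),.1)
f0=np.mean([(ctrl.wait(.03),ctrl.get_force()[2])[1] for i in range(6)]); z=.025; print(f0,ctrl.get_time_s())
while z>.001:
    z-=.0012; ctrl.servo_line(*g(z),.015); ctrl.wait(.05); f=np.mean([ctrl.get_force()[2] for _ in range(2)])
    if f-f0>2.0: break
print(z,f,ctrl.get_force(),ctrl.get_time_s())
ctrl.gripper_to(.6,20); ctrl.wait(.2)
p,o=g(z); ctrl.servo_line(p+[0,0,.14],o,.12); ctrl.wait(.2)
print(ctrl.get_time_s(),ctrl.get_force())
for c in ("side","top"):
    im,d=ctrl.grab_frame(c); cv2.imwrite(f"pics/{c}8.png",im)
    for t in ("jug","jug_mouth","lid","blank1"): print(c,t,[(round(r["p"],2),w(c,r["point"])) for r in ctrl.spot_point(c,t)[:4]])
```

```text
-3.319271296364194 43.6417
0.004600000000000007 2.012612231328736 [0.866 1.843 2.013] 48.7417
51.1833 [-0.485  0.259 -0.837]
side jug [(0.77, array([ 0.513, -0.289,  0.002]))]
side jug_mouth [(0.68, array([ 0.517, -0.286,  0.119])), (0.59, array([ 0.509, -0.369, -0.005]))]
side lid [(0.7, array([ 0.501, -0.455,  0.004]))]
side blank1 [(0.6, array([0.514, 0.093, 0.003])), (0.59, array([0.489, 0.034, 0.016])), (0.58, array([0.495, 0.024, 0.024])), (0.52, array([0.522, 0.002, 0.014]))]
top jug [(0.67, array([ 0.516, -0.285,  0.004])), (0.31, array([ 0.502,  0.009, -0.005]))]
top jug_mouth [(0.56, array([ 0.513, -0.289,  0.119]))]
top lid [(0.77, array([ 0.5  , -0.454,  0.009]))]
top blank1 [(0.74, array([0.507, 0.088, 0.004])), (0.49, array([0.496, 0.032, 0.025])), (0.44, array([0.481, 0.03 , 0.016]))]
```

View pics/side8.png

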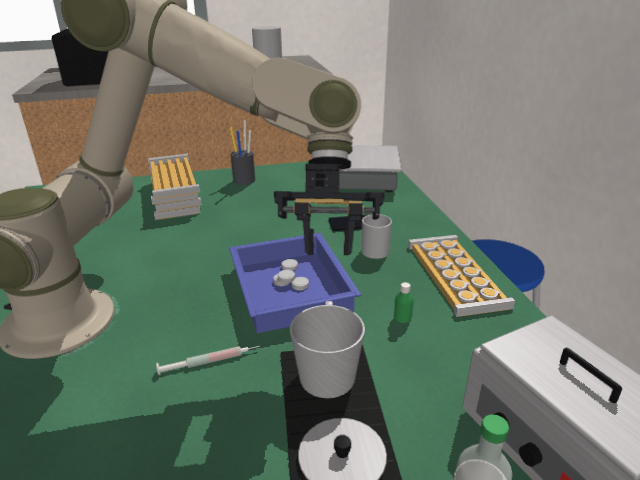

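The jug stands upright on the mat at px (327,350) beside the lid at (342,455). The blanks are in the tray at about (290,275), and the gripper is clear.

```bash
python3 -c "
from cell import ctrl
print(ctrl.hand_in(), ctrl.get_time_s())"
```

```text
the job is handed in; nothing more can be done
the job is handed in; nothing more can be done
```

I handed the job in after about 51 s of robot time: all four blanks are in the tray, and the lid (knob up) and the empty, upright jug are side by side on the mat; no verdict was returned.

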